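Clear the light plate for the next specimen

TASK

Clear the light plate for the next specimen: using the wooden scraper, not the fingers, wipe all five stone chips off the plate into the steel tray along its edge, without pressing hard on the plate. Then stand the scraper upright on its rubber mat again, let go of it, and last turn the light selector to the long line mark. Leave the jar, the cup and the paper roll where they are.

Things in the scene. Friction and masses are not known exactly. Their poses are not given: they have to be found in the camera images.
- light_plate: Fixed light plate: a grey box with a white top, 162 mm (x) by 180 mm (y), top 40 mm above the table, and a steel catch tray joined to its -y edge. Origin: under the middle of the plate, at table height; z up. An aluminium lip 6 mm wide, standing 8 mm above the top, runs along each of the two sides (x = +-78 mm), so the top is 150 mm wide between the lips. The +y and -y edges have no lip.
- plate_top (a point): Middle of the plate's white top surface (40 mm above the table); axes as the plate's. The last 40 mm of the top at the +y end (y from 50 to 90 mm) is free of chips at the start; the top ends at y = -90 mm, where the chips fall into the tray.
- tray_in (a point): Middle of the catch tray's floor, 4 mm above the table, 135 mm from the plate's middle towards -y; axes as the plate's. The tray is open-topped, inside 154 mm (x) by 90 mm (y); it begins right at the plate's edge; side walls 30 mm and outer wall 34 mm high above the table, lower than the plate top.
- chip0: Loose grey-brown stone chip, about 27 x 22 x 10 mm, 8 to 17 g, starts lying flat on the plate's white top. Origin: centre of its underside as it lies at the start.
- chip1: Loose grey-brown stone chip, about 27 x 22 x 10 mm, 8 to 17 g, starts lying flat on the plate's white top. Origin: centre of its underside as it lies at the start.
- chip2: Loose grey-brown stone chip, about 27 x 22 x 10 mm, 8 to 17 g, starts lying flat on the plate's white top. Origin: centre of its underside as it lies at the start.
- chip3: Loose grey-brown stone chip, about 27 x 22 x 10 mm, 8 to 17 g, starts lying flat on the plate's white top. Origin: centre of its underside as it lies at the start.
- chip4: Loose grey-brown stone chip, about 27 x 22 x 10 mm, 8 to 17 g, starts lying flat on the plate's white top. Origin: centre of its underside as it lies at the start.
- scraper: Loose wooden scraper block standing upright on its mat, about 180 g: blade block 130 mm long (x), 26 mm thick (y), 40 mm tall with a black rubber underside, and on it a straight handle rib 90 mm long (x), 22 mm thick (y), from 40 to 80 mm above the underside. Origin: centre of its underside; x along the blade, z up. The same both ways round.
- scraper_grip (a point): Point to grip on the scraper, mid-handle, 62 mm above its underside; pinch the 22 mm thickness (y) from above.
- mat: Fixed black rubber mat, 170 mm (x) by 100 mm (y), 4 mm thick, the scraper's place. Origin: centre of its underside, at table height.
- controller: Fixed light grey light controller box 120 x 120 x 50 mm with the selector in the middle of its top. Origin: centre of its underside. Black marks are fanned round the selector on the +x (far) half, 35 to 55 mm from the axis: round dot, dot, long line, dot, at +60, +20, -20 and -60 degrees from the box's x axis (counter-clockwise seen from above counts as plus).
- selector (a joint): Selector angle in rad, growing clockwise seen from above, with a click stop (detent) at 0 (first dot), 0.698 (second dot), 1.396 (the long line) and 2.094 (last dot). Starts at or near one of the first two dots. It needs about 0.05 N m to leave a stop and snaps into the nearest stop when released.
- selector_grip (a point): Point to grip on the selector: on its axis, 80 mm above the table. The selector is a black bar 64 mm long, 14 mm thick, from 58 to 88 mm above the table, on a round skirt 66 mm across (50 to 58 mm). The point's x axis lies along the bar towards its pointer end (white line on that half of the top) and turns with it; pinch across its y. Turning vertical axis.
- cup: Bystander: loose white cup, 76 mm across, 85 mm tall, beyond the plate. Origin: centre of its underside.
- paper_roll: Bystander: loose upright paper roll, 110 mm across, 100 mm tall. Origin: centre of its underside.
- specimen_bottle: Bystander: loose green glass jar with blue cap, 68 mm across, 130 mm tall, beyond the plate. Origin: centre of its underside.

How it is judged:
On the way, in this order (a step that is already met when the one before it is completed fails the run):
1. all five chips are in the tray (x of chip0 in the frame of tray_in between -0.08 and 0.08 m and y of chip0 in the frame of tray_in between -0.048 and 0.046 m and z of each of chip0, chip1, chip2, chip3, chip4 in the frame of tray_in below 0.028 m and x of chip1 in the frame of tray_in between -0.08 and 0.08 m and y of chip1 in the frame of tray_in between -0.048 and 0.046 m and x of chip2 in the frame of tray_in between -0.08 and 0.08 m and y of chip2 in the frame of tray_in between -0.048 and 0.046 m and x of chip3 in the frame of tray_in between -0.08 and 0.08 m and y of chip3 in the frame of tray_in between -0.048 and 0.046 m and x of chip4 in the frame of tray_in between -0.08 and 0.08 m and y of chip4 in the frame of tray_in between -0.048 and 0.046 m), for 0.2 s.
2. the scraper stands upright on its mat, released (z of scraper in the frame of mat below 0.008 m and angle between scraper's own z axis and vertical below 0.08 rad and x of scraper in the frame of mat between -0.05 and 0.05 m and y of scraper in the frame of mat between -0.05 and 0.05 m and contact force between scraper and the fingers below 0.1 N), for 0.2 s.
3. the selector points at the long line (value of joint selector between 1.246 and 1.546 rad), for 0.2 s.
At the end, for the whole second after the job is handed in: All chips at rest inside the tray, at most 28 mm above its floor; scraper released, at rest, upright within 0.08 rad on the mat, its middle within 50 mm of the mat's middle along each mat axis; selector at rest within 0.15 rad of the long line (1.396) (all of step 1 and all of step 2 and all of step 3 and linear speed of each of scraper, chip0, chip1, chip2, chip3, chip4 below 0.02 m/s and velocity of joint selector between -0.1 and 0.1 rad/s); the robot touches nothing.
It fails at once if the fingers or arm push a chip (contact force between any of chip0, chip1, chip2, chip3, chip4 and the fingers above 1 N or contact force between any of chip0, chip1, chip2, chip3, chip4 and the arm above 1 N).
It fails at once if the scraper is pressed on the light plate with more than 60 N (contact force between scraper and light_plate above 60 N).
It fails at once if the jar, the cup or the paper roll is moved more than 30 mm or tipped (distance of any of specimen_bottle, cup, paper_roll from where it was at the start of the episode above 0.03 m or angle between any of specimen_bottle, cup, paper_roll's own z axis and vertical above 0.3 rad).
It also fails if it takes over 72 s, if anything falls off the work surface, if the arm or the gripper's body presses on something with over 40 N, if the wrist force passes 120 N, or if a joint passes its speed limit or range.

ROBOT

A 6-joint arm with a two-finger parallel gripper is mounted at the origin on the work surface. World frame = base frame: x ahead of the robot, y to its left, z up, the work surface at z = 0. Lengths are in m, angles in rad, forces in N, time in s.
With the tool pointing down it reaches from about 0.35 to 0.775 m from the base axis. Payload 7.3 kg.
Tool frame: the origin (TCP) lies between the finger pads; the fingertips stand 25 mm ahead of it and the grasp point (between the pads) lies 6 mm ahead of it; y points along the fingers, z is the direction in which the jaws open and shut, and the axes are right-handed (so a half turn about y gives the same grasp; the last joint's range is limited). The gripper opens to 92 mm and grips with 3 to 60 N. Pads are 19 mm wide; open, the fingers measure 130 mm over their backs; the gripper's body (75 mm by 190 mm) begins 47 mm behind the grasp point.
Start: joints at [1.187, 0.342, 1.524, -0, 1.275, -0.146], TCP at [0.124, 0.51, 0.252] pointing down, gripper open.
Joint ranges: [-2.53, 2.53], [-0.77, 2.02], [0.04, 2.7], [-1, 4.14], [0.28, 2.66], [-3.11, 3.11]. Speed limits (rad/s): [2.57, 2.57, 3.14, 3.14, 3.14, 3.14].

INTERFACE

Orientations are given as [roll, pitch, yaw] about the fixed x, y, z axes, in that order (R = Rz(yaw) Ry(pitch) Rx(roll)).
In Python, from cell import sensors, read_camera, hand_in gives the robot as it stands. The module is installed in compiled form; this text tells all that it offers.
- The arm moves only by the tool send_rows, never from a script. Its argument "motion" is a list that holds one entry, the list of rows, each a list of 4 numbers: the shift along the tool's x, y, z in m, then the turn about the tool's y in degrees. In form: [[[tx, ty, tz, twist], ...]]. A call has 1 to 8 rows; each row is the pose to reach, as a shift and turn from the pose measured when the call began, along the tool's axes at that moment; what a row does not reach only later rows make up. A row lasts 1/10 s, in which the tool goes at most 50 mm and 8.59 degrees, less where a joint would pass 70% of its speed; a pose out of reach is approached as far as the arm can. A call with a gripper value outside its range is refused whole. "gripper" is the opening, from 0 (shut) to 1 (fully open), set as the call begins (left out, the last holds). The fingers move at their own pace and stop on an object; "grip_force" is the grip in N (left out, the last holds). Time passes only in rows, so rows that repeat a pose let the fingers close. It gives the time, the measured TCP pose, the force and the opening at its end, in the units of the state.
- sensors.observe(): the state, without advancing time (a new reading comes with each control period).
- read_camera(name): name is "side" or "top" or "wrist"; returns a dict with "frame" (400x640x3 uint8, red, green, blue), "fx", "fy", "cx", "cy" (pixels), "extrinsics" (4x4, takes a point from world to camera coordinates). Camera axes: x right, y up, looking along -z (the intrinsics and any distortion apply to the point x, -y, -z); pixel columns grow to the right and rows downward; lengths in m; the calibration is good to about 2 mm. A picture is of the moment at which its call begins. There is no depth.
- hand_in(): hands the job in, once; it reports no verdict.
The state is a dict: "time": time; "qpos": joint angles; "qvel": joint speeds; "joint_efforts": joint torques, N m; "tool_pos": TCP position; "tool_rot": TCP orientation; "contact_force": force on the tool from outside, world axes, zero at the start; "torque": the same for the moment, N m; "opening": finger opening in m.
Only numpy, scipy, OpenCV 4.12 (cv2) and the standard library are available. Lean on these libraries where they do the work, as an engineer would, in place of code of your own. Each camera call takes 0.05 s, during which the arm holds its last target.

## Working session

There is one attempt and no reset: what is moved stays moved. The work goes in short steps, Python scripts to look and compute and a tool call to move; the robot and the scene stay as the last step left them, time stands still between calls to the robot, and variables do not carry over. Pictures are saved under pics/ and viewed, and the job is handed in when it is done.

Besides the shell and the picture viewer there is one more tool, called as name(argument=value, ...) on one line, values as JSON. send_rows: Moves the arm, as the interface text tells. Its arguments: {"type":"object","properties":{"motion":{"type":"array"},"gripper":{"type":"number"},"grip_force":{"type":"number"}},"required":["motion"]}

```bash
mkdir -p pics; ls; python3 - <<'E'
from cell import sensors, read_camera
import cv2,json
s=sensors.observe(); print(s)
for n in("side","top","wrist"):
    c=read_camera(n); cv2.imwrite(f"pics/{n}0.png",c["frame"][:,:,::-1]); print(n,c["fx"],c["fy"],c["cx"],c["cy"],c["extrinsics"],[k for k in c])
E
```

```text
pics
{'time': 0.0, 'qpos': array([ 1.18696843e+00,  3.42732098e-01,  1.52503974e+00, -4.10645498e-06,
        1.27540161e+00, -1.46022601e-01]), 'qvel': array([-0.00039724, -0.00239169, -0.00055566,  0.00159886, -0.00062074,
       -0.00078773]), 'joint_efforts': array([-3.74082538e-04, -4.31237340e+01, -2.44224000e+01,  7.17547699e-02,
        5.59571455e-02, -7.32491162e-05]), 'tool_pos': array([0.12352151, 0.50987095, 0.25103214]), 'tool_rot': array([-1.57236087e+00,  2.26128106e-04, -2.37804276e-01]), 'contact_force': array([ 0.93291842,  0.26812284, -0.22694017]), 'torque': array([-0.04355181, -0.01992915,  0.0082856 ]), 'opening': 0.09177608050904916}
side 440.8774509128527 440.8774509128527 316.4723833810795 205.8776798495435 [[-9.55617693e-01 -2.94608654e-01 -7.52713650e-04  5.72985226e-01]
 [ 2.02106743e-01 -6.57425295e-01  7.25909668e-01 -1.99251776e-01]
 [-2.14354123e-01  6.93539993e-01  6.87789639e-01 -9.96819803e-01]
 [ 0.00000000e+00  0.00000000e+00  0.00000000e+00  1.00000000e+00]] ['frame', 'fx', 'fy', 'cx', 'cy', 'extrinsics']
top 508.3112537210376 508.3112537210376 326.54266336454623 199.99305655066266 [[-3.68990163e-03 -9.99936357e-01 -1.06614716e-02 -4.77363476e-04]
 [ 9.89004502e-01 -5.22535350e-03  1.47793069e-01 -6.19360757e-01]
 [-1.47839373e-01 -9.99890153e-03  9.88960839e-01 -1.27071397e+00]
 [ 0.00000000e+00  0.00000000e+00  0.00000000e+00  1.00000000e+00]] ['frame', 'fx', 'fy', 'cx', 'cy', 'extrinsics']
wrist 276.6026256732574 276.6026256732574 319.5392335344316 194.8316830697495 [[ 0.23484439  0.97203158 -0.00165036 -0.52460372]
 [-0.94192638  0.22715098 -0.2473401   0.03204824]
 [-0.24004751  0.05964096  0.96892732 -0.38879198]
 [ 0.          0.          0.          1.        ]] ['frame', 'fx', 'fy', 'cx', 'cy', 'extrinsics']
```

View pics/top0.png

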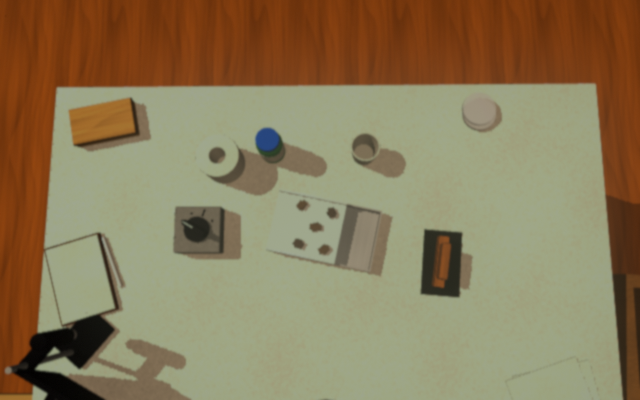

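View pics/side0.png

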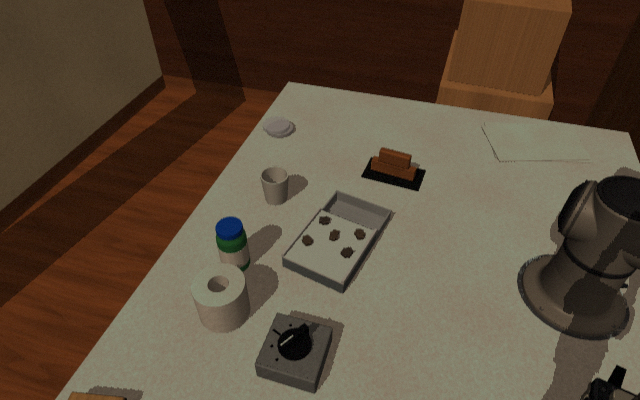

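View pics/wrist0.png

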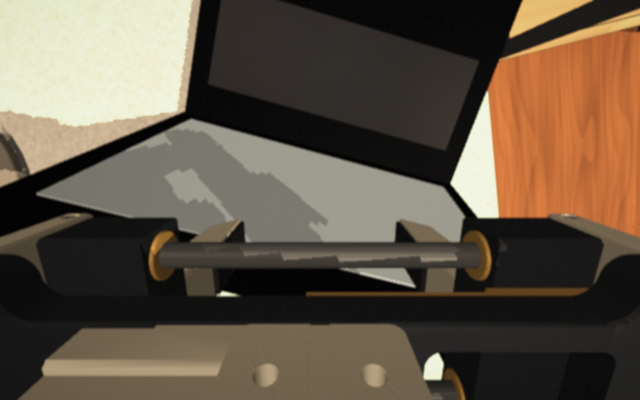

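The top view has x up and y left. It shows the controller near (198,230), the plate near (310,228) with its tray on the right, the mat with the scraper at (441,263), and the roll, jar and cup above the plate. Next I'll measure from enlarged crops.

```bash
cat > h.py <<'E'
import numpy as np, cv2
from cell import sensors, read_camera
def ray(c,u,v):
    E=np.array(c["extrinsics"]); R=E[:3,:3]; t=E[:3,3]
    d=np.array([(u-c["cx"])/c["fx"],-(v-c["cy"])/c["fy"],-1.]); return -R.T@t, R.T@d
def plane(c,u,v,z):
    o,d=ray(c,u,v); return (o+d*(z-o[2])/d[2])
def proj(c,p):
    E=np.array(c["extrinsics"]); q=E[:3,:3]@np.array(p)+E[:3,3]
    return np.array([c["cx"]+c["fx"]*q[0]/-q[2], c["cy"]-c["fy"]*q[1]/-q[2]])
def tri(c1,p1,c2,p2):
    o1,d1=ray(c1,*p1);o2,d2=ray(c2,*p2)
    A=np.stack([d1,-d2],1); s=np.linalg.lstsq(A,o2-o1,rcond=None)[0]
    a=o1+d1*s[0];b=o2+d2*s[1]; return (a+b)/2,np.linalg.norm(a-b)
def crop(c,u0,v0,w,h,k,name):
    im=cv2.resize(c["frame"][v0:v0+h,u0:u0+w,::-1],None,fx=k,fy=k,interpolation=cv2.INTER_CUBIC); cv2.imwrite("pics/"+name,im)
E
python3 - <<'E'
from h import *
c=read_camera("top"); np.savez("top0.npz",**c)
crop(c,255,180,140,100,5,"plate.png"); crop(c,160,195,80,70,8,"ctrl.png"); crop(c,405,220,80,85,7,"mat.png")
s=read_camera("side"); np.savez("side0.npz",**s)
crop(s,250,305,100,90,6,"ctrl_s.png")
crop(s,345,130,100,70,7,"mat_s.png")
E
```

```text
(no output)
```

View pics/plate.png

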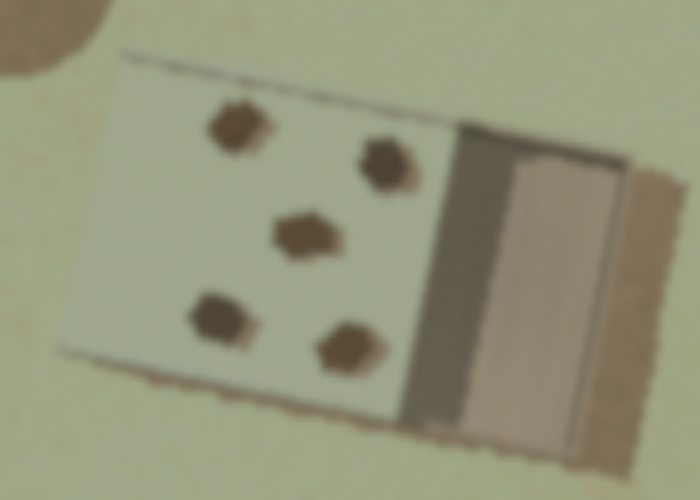

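View pics/ctrl.png

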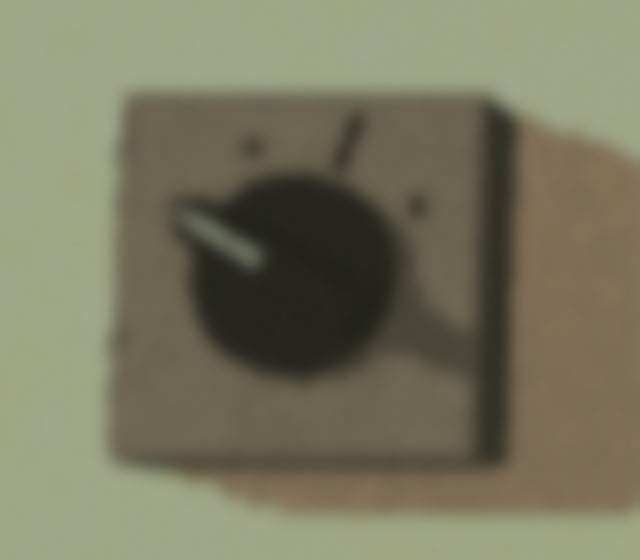

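View pics/mat.png

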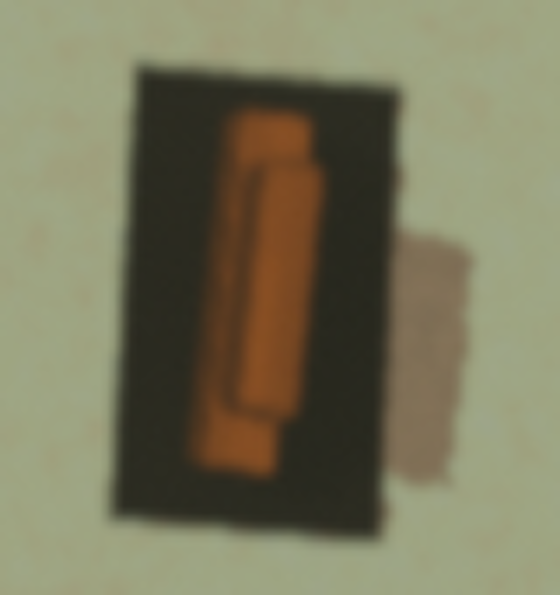

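View pics/ctrl_s.png

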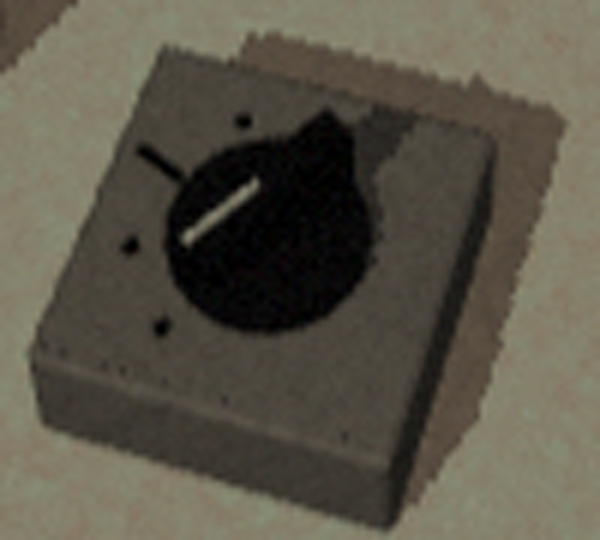

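View pics/mat_s.png

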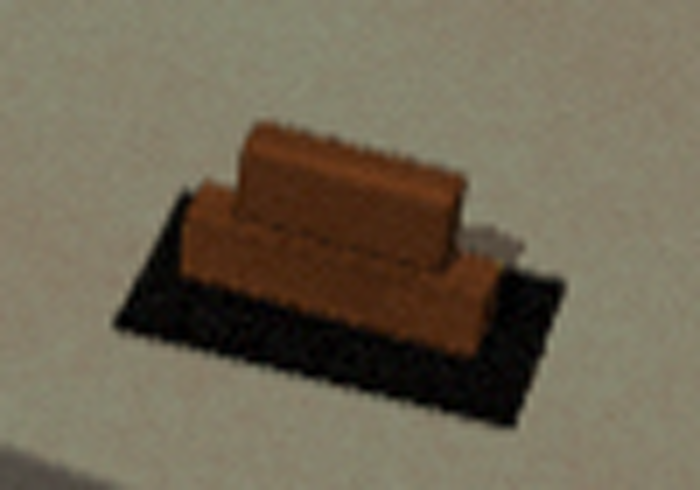

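```bash
cat > m.py <<'E'
from h import *
c=dict(np.load("top0.npz")); s=dict(np.load("side0.npz"))
P=lambda U,V,u0,v0,k,z,cam=c: plane(cam,u0+(U+.5)/k-.5,v0+(V+.5)/k-.5,z)[:2]
ang=lambda v: np.degrees(np.arctan2(v[1],v[0]))
def rep(n,A):
    A=np.array(A); print(n,A.round(4).tolist(),"mean",A.mean(0).round(4)); 
    for i in range(4): d=A[(i+1)%4]-A[i]; print("   ",np.linalg.norm(d).round(4),ang(d).round(2))
pl=[P(122,52,255,180,5,.048),P(458,122,255,180,5,.044),P(400,420,255,180,5,.044),P(60,347,255,180,5,.048)]
rep("plate",pl)
print("tray outer",P(628,160,255,180,5,.034),P(575,458,255,180,5,.034))
rep("mat",[P(U,V,405,220,7,.004) for U,V in[(140,67),(398,90),(382,537),(113,515)]])
rep("handle",[P(U,V,405,220,7,.084) for U,V in[(257,163),(322,168),(298,418),(232,410)]])
rep("ctrl",[P(U,V,160,195,8,.05) for U,V in[(125,93),(490,97),(478,460),(112,457)]])
a=P(178,210,160,195,8,.088);b=P(262,262,160,195,8,.088);print("ptr",a,b,ang(a-b),np.linalg.norm(a-b))
for U,V in[(252,147),(345,140),(419,206)]: print("mark",P(U,V,160,195,8,.05))
# side
rep("mat side",[P(U,V,345,130,7,.004,s) for U,V in[(187,193),(565,283),(515,427),(113,325)]])
rep("handle side",[P(U,V,345,130,7,.084,s) for U,V in[(262,121),(465,177),(455,193),(247,137)]])
a=P(188,240,250,305,6,.088,s);b=P(258,182,250,305,6,.088,s);print("ptr s",a,b,ang(a-b),np.linalg.norm(a-b))
rep("ctrl s",[P(U,V,250,305,6,.05,s) for U,V in[(165,48),(495,143),(392,468),(32,358)]])
for U,V in[(245,121),(160,162),(130,246),(162,327)]: print("mark s",P(U,V,250,305,6,.05,s))
# chips
im=c["frame"][180:270,255:345].astype(int); 
hsv=cv2.cvtColor(c["frame"],cv2.COLOR_RGB2HSV)
m=((c["frame"].max(2)<105)).astype(np.uint8); m[:, :258]=0;m[:,345:]=0;m[:190]=0;m[262:]=0
n,l,st,ce=cv2.connectedComponentsWithStats(m)
for i in range(1,n):
    if st[i,4]>25: print("chip",ce[i].round(1),st[i,4],plane(c,*ce[i],.047)[:2].round(4))
E
python3 m.py
```

```text
plate [[0.6459, 0.1201], [0.6089, -0.0541], [0.4558, -0.0231], [0.4934, 0.1502]] mean [0.551  0.0483]
    0.1781 -102.01
    0.1562 168.57
    0.1774 77.77
    0.1555 -11.17
tray outer [ 0.5898694  -0.14266752] [ 0.43636788 -0.11261609]
mat [[0.5463, -0.2619], [0.5371, -0.3588], [0.3713, -0.3458], [0.3797, -0.2466]] mean [ 0.4586 -0.3033]
    0.0973 -95.4
    0.1663 175.51
    0.0996 85.19
    0.1673 -5.27
handle [[0.5048, -0.2875], [0.5029, -0.3104], [0.4156, -0.2986], [0.4184, -0.2756]] mean [ 0.4604 -0.293 ]
    0.023 -94.66
    0.0882 172.27
    0.0231 82.92
    0.0872 -7.87
ctrl [[0.6046, 0.3882], [0.6027, 0.2699], [0.486, 0.2706], [0.4874, 0.3876]] mean [0.5452 0.3291]
    0.1183 -90.93
    0.1167 179.67
    0.1171 89.29
    0.1172 0.28
ptr [0.56237709 0.35825242] [0.54595564 0.33135682] 58.59332519352186 0.031512496467540334
mark [0.58683592 0.34639677]
mark [0.58895975 0.31639694]
mark [0.56744588 0.29183623]
mat side [[0.5345, -0.3631], [0.3675, -0.3484], [0.3754, -0.2491], [0.5452, -0.2645]] mean [ 0.4557 -0.3063]
    0.1677 174.97
    0.0996 85.46
    0.1705 -5.17
    0.0992 -96.18
handle side [[0.4998, -0.3141], [0.4148, -0.3004], [0.417, -0.2887], [0.5035, -0.3014]] mean [ 0.4588 -0.3012]
    0.0861 170.89
    0.0119 79.07
    0.0874 -8.35
    0.0132 -106.37
ptr s [0.55885568 0.35384602] [0.54491069 0.328895  ] 60.79940323500213 0.028583491879366294
ctrl s [[0.6009, 0.2697], [0.4833, 0.2717], [0.4832, 0.387], [0.6007, 0.3865]] mean [0.542  0.3287]
    0.1177 179.04
    0.1152 90.03
    0.1174 -0.21
    0.1168 -89.86
mark s [0.56531772 0.28832496]
mark s [0.58697895 0.31100778]
mark s [0.585395   0.34210709]
mark s [0.5656568  0.36502254]
chip [301.8 205. ] 57 [0.6065 0.0607]
chip [331.4 212.4] 67 [ 0.5869 -0.0158]
chip [341.6 246.9] 191 [ 0.4979 -0.0412]
chip [315.4 226.7] 63 [0.55   0.0256]
chip [298.3 243.3] 68 [0.5076 0.0695]
chip [323.8 249.2] 62 [0.4923 0.0043]
```

```bash
cat >> h.py <<'E'
def go(x,y,z,yawdeg):
    s=sensors.observe(); from scipy.spatial.transform import Rotation as Ro
    R=Ro.from_euler("xyz",s["tool_rot"]).as_matrix(); d=R.T@(np.array([x,y,z])-s["tool_pos"])
    yaw=np.degrees(s["tool_rot"][2]); tw=(yaw-yawdeg+180)%360-180
    print("t",s["time"],"pos",s["tool_pos"].round(4),"rot",np.degrees(s["tool_rot"]).round(1),"F",s["contact_force"].round(1),"open",round(s["opening"],4),"\nshift",d.round(4),"twist",round(tw,1))
E
python3 - <<'E'
from h import *
c=dict(np.load("side0.npz"));
crop(c,275,185,125,110,6,"plate_s.png")
t=np.radians(-11.8);R=np.array([[np.cos(t),-np.sin(t)],[np.sin(t),np.cos(t)]])
for p in [(.6065,.0607),(.5869,-.0158),(.55,.0256),(.5076,.0695),(.4923,.0043)]: print(((np.array(p)-[.551,.0483])@R).round(4))
go(.45,.25,.25,-13)
E
```

```text
[0.0518 0.0235]
[ 0.0482 -0.0554]
[ 0.0037 -0.0224]
[-0.0468  0.0119]
[-0.0485 -0.0551]
t 0.25 pos [0.1236 0.5101 0.2514] rot [-90.    0.  -13.6] F [-0.4  0.4 -0.5] open 0.0919 
shift [ 0.3785  0.0015 -0.1759] twist -0.6
```

View pics/plate_s.png

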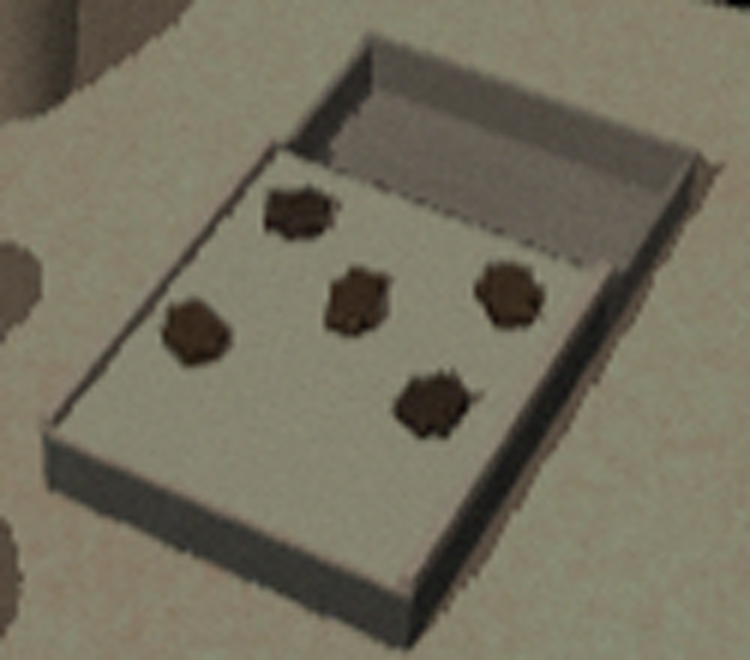

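The side crop shows all five chips inside the lips. The plate corners are at crop pixels (45,430), (412,590), (610,265) and (278,148).

```bash
python3 - <<'E'
from h import *
s=dict(np.load("side0.npz"))
A=np.array([plane(s,275+(U+.5)/6-.5,185+(V+.5)/6-.5,.047)[:2] for U,V in [(45,430),(278,148),(610,265),(412,590)]])
print(A.round(4),A.mean(0))
for i in range(4): d=A[(i+1)%4]-A[i]; print(np.linalg.norm(d),np.degrees(np.arctan2(d[1],d[0])))
E
```

```text
[[ 0.6444  0.1237]
 [ 0.6038 -0.0524]
 [ 0.4544 -0.0263]
 [ 0.4905  0.1553]] [0.54829529 0.05007135]
0.1806979139632058 -102.99863918460831
0.1516645736952873 170.06878027982066
0.18511653813400922 78.74179438075431
0.1571151056933933 -11.61912780294534
```

send_rows(motion=[[[0.38, 0, -0.175, 0], [0.38, 0, -0.175, 0], [0.38, 0, -0.175, 0], [0.38, 0, -0.175, 0], [0.38, 0, -0.175, 0], [0.38, 0, -0.175, 0], [0.38, 0, -0.175, 0], [0.38, 0, -0.175, 0]]], gripper=0.8)

```text
time: 1.05
tool_pos: [0.4386, 0.2603, 0.2516]
tool_rot: [-1.571, -0.0, -0.238]
contact_force: [-0.3, 0.8, -0.1]
opening: 0.0733
```

```bash
python3 - <<'E'
from h import *
go(.458,-.2945,.2,-8)
E
```

```text
t 1.05 pos [0.4386 0.2603 0.2516] rot [-90.   -0.  -13.6] F [-0.3  0.8 -0.1] open 0.0733 
shift [ 0.1497  0.0518 -0.5346] twist -5.6
```

send_rows(motion=[[[0.14, 0, -0.5, -5.6], [0.14, 0, -0.5, -5.6], [0.14, 0, -0.5, -5.6], [0.14, 0, -0.5, -5.6], [0.14, 0, -0.5, -5.6], [0.14, 0, -0.5, -5.6], [0.14, 0, -0.5, -5.6], [0.14, 0, -0.5, -5.6]]])

```text
time: 1.85
tool_pos: [0.4519, -0.1398, 0.2519]
tool_rot: [-1.571, -0.0, -0.14]
contact_force: [2.3, 1.4, -0.1]
opening: 0.0734
```

```bash
python3 - <<'E'
from h import *
go(.459,-.2945,.15,-8)
E
```

```text
t 1.85 pos [ 0.4519 -0.1398  0.2519] rot [-90.  -0.  -8.] F [ 2.3  1.4 -0.1] open 0.0734 
shift [ 0.0286  0.102  -0.1521] twist -0.0
```

send_rows(motion=[[[0.0286, 0.1, -0.152, 0], [0.0286, 0.1, -0.152, 0], [0.0286, 0.1, -0.152, 0], [0.0286, 0.1, -0.152, 0], [0.0286, 0.1, -0.152, 0], [0.0286, 0.1, -0.152, 0]]])

```text
time: 2.45
tool_pos: [0.4586, -0.2944, 0.1514]
tool_rot: [-1.57, 0.001, -0.142]
contact_force: [-0.3, 0.1, 0.8]
opening: 0.0737
```

```bash
python3 - <<'E'
from h import *
go(.459,-.2945,.15,-8)
c=read_camera("wrist"); crop(c,0,0,640,400,1,"w1.png")
p=proj
for q in [(.459,-.2945,.084),(.459,-.2945,.066)]: print(proj(c,q))
E
```

```text
t 2.45 pos [ 0.4586 -0.2944  0.1514] rot [-90.    0.1  -8.1] F [-0.3  0.1  0.8] open 0.0737 
shift [ 0.0004  0.0014 -0.    ] twist -0.1
[319.0929999  213.78962409]
[319.11503348 206.94129194]
```

View pics/w1.png

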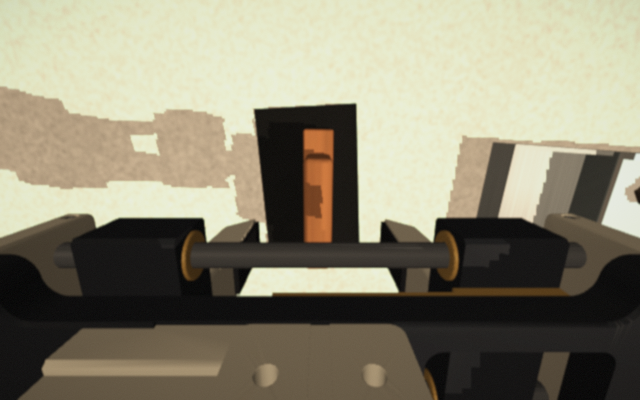

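The handle spans about u 304–333, centred between the fingers and parallel to the tool's x axis. The alignment is good, so I'll descend and grip.

send_rows(motion=[[[0, 0.03, 0, 0], [0, 0.055, 0, 0], [0, 0.07, 0, 0], [0, 0.0775, 0, 0], [0, 0.0775, 0, 0], [0, 0.0775, 0, 0]]])

```text
time: 3.1
tool_pos: [0.4597, -0.2937, 0.0759]
tool_rot: [-1.572, -0.002, -0.14]
contact_force: [0.7, 0.3, -0.3]
opening: 0.0736
```

send_rows(motion=[[[0, 0, 0, 0], [0, 0, 0, 0], [0, 0, 0, 0], [0, 0, 0, 0], [0, 0, 0, 0], [0, 0, 0, 0], [0, 0, 0, 0], [0, 0, 0, 0]]], gripper=0.0, grip_force=40)

```text
time: 3.9
tool_pos: [0.4597, -0.2938, 0.0758]
tool_rot: [-1.572, -0.002, -0.14]
contact_force: [-0.5, -0.5, -0.1]
opening: 0.0215
```

```bash
python3 - <<'E'
from h import *
go(.459,-.2945,.2,-8)
E
```

```text
t 3.9 pos [ 0.4597 -0.2938  0.0758] rot [-90.1  -0.1  -8. ] F [-0.5 -0.5 -0.1] open 0.0215 
shift [-0.0004 -0.1242 -0.0009] twist -0.0
```

send_rows(motion=[[[0, -0.015, 0, 0], [0, -0.045, 0, 0], [0, -0.08, 0, 0], [0, -0.11, 0, 0], [0, -0.12, 0, 0], [0, -0.125, 0, 0]]])

```text
time: 4.5
tool_pos: [0.4595, -0.2936, 0.2012]
tool_rot: [-1.572, -0.003, -0.14]
contact_force: [-0.2, -0.6, -1.8]
opening: 0.0216
```

```bash
python3 - <<'E'
from h import *
t=np.radians(-11.7); c,s=np.cos(t),np.sin(t)
x,y=.5497-s*.071,.049+c*.071
print(x,y); go(x,y,.2,-11.7)
c=read_camera("wrist"); crop(c,0,0,640,400,1,"w2.png")
E
```

```text
0.5640978979703124 0.11852481955414536
t 4.5 pos [ 0.4595 -0.2936  0.2012] rot [-90.1  -0.1  -8. ] F [-0.2 -0.6 -1.8] open 0.0216 
shift [0.0461 0.0007 0.4227] twist 3.7
```

View pics/w2.png

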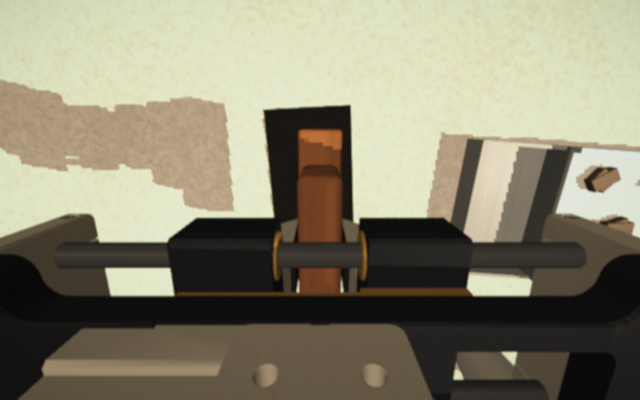

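The scraper is held straight between the fingers and the wrist reads its 1.8 N weight. Next I'll carry it to the free +y end of the plate.

send_rows(motion=[[[0.002, 0, 0.02, 0.5], [0.006, 0, 0.06, 1], [0.011, 0, 0.105, 2], [0.016, 0, 0.15, 3], [0.021, 0, 0.195, 3.7], [0.026, 0, 0.24, 3.7], [0.031, 0, 0.285, 3.7], [0.036, 0, 0.325, 3.7]]])

```text
time: 5.35
tool_pos: [0.5396, 0.0255, 0.1986]
tool_rot: [-1.572, 0.002, -0.204]
contact_force: [0.9, -0.2, -0.9]
opening: 0.0219
```

```bash
python3 - <<'E'
from h import *
go(.5641,.1185,.15,-11.7)
E
```

```text
t 5.35 pos [0.5396 0.0255 0.1986] rot [-90.1   0.1 -11.7] F [ 0.9 -0.2 -0.9] open 0.0219 
shift [0.0052 0.0485 0.0961] twist 0.0
```

send_rows(motion=[[[0.003, 0, 0.035, 0], [0.005, 0, 0.07, 0], [0.005, 0, 0.09, 0], [0.005, 0.02, 0.096, 0], [0.005, 0.045, 0.096, 0], [0.005, 0.06, 0.096, 0], [0.005, 0.065, 0.096, 0], [0.005, 0.065, 0.096, 0]]])

```text
time: 6.15
tool_pos: [0.5628, 0.1184, 0.1316]
tool_rot: [-1.573, 0.005, -0.204]
contact_force: [-0.3, -0.0, -0.6]
opening: 0.0216
```

```bash
python3 - <<'E'
from h import *
go(.5641,.1185,.112,-11.7)
for n in("wrist","top","side"):
    c=read_camera(n)
    if n=="wrist": crop(c,0,0,640,400,1,"w3.png")
    elif n=="top": crop(c,255,170,140,100,5,"t3.png")
    else: crop(c,265,165,140,125,5,"s3.png")
E
```

```text
t 6.15 pos [0.5628 0.1184 0.1316] rot [-90.1   0.3 -11.7] F [-0.3 -0.  -0.6] open 0.0216 
shift [0.0013 0.0196 0.0004] twist 0.0
```

View pics/w3.png

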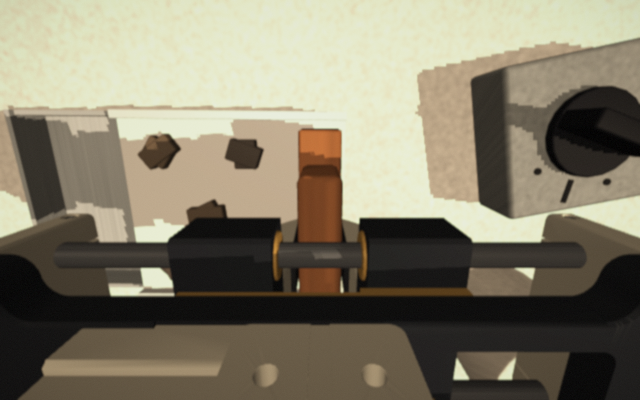

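View pics/s3.png

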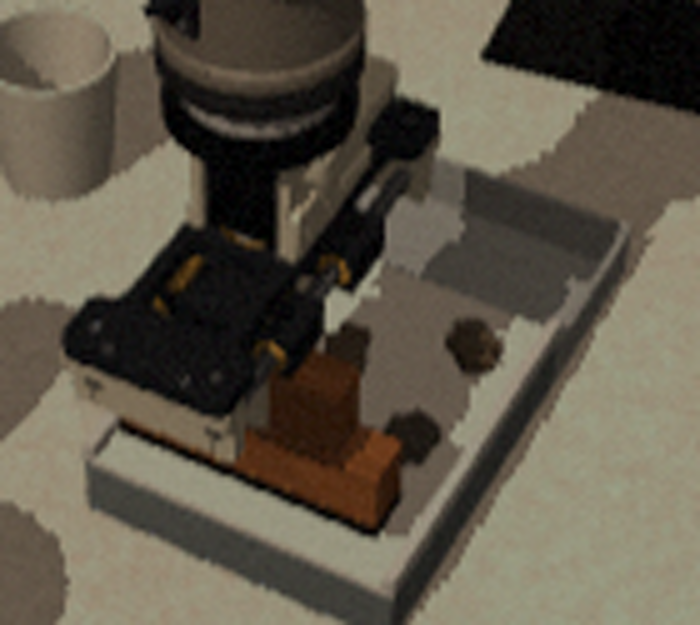

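View pics/t3.png

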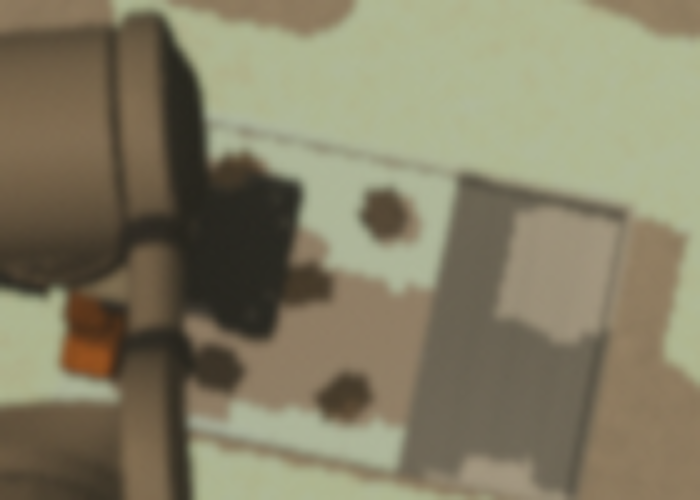

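```bash
python3 - <<'E'
from h import *
c=read_camera("wrist"); crop(c,220,90,200,70,4,"w4.png")
t=np.radians(-11.7); R=np.array([[np.cos(t),-np.sin(t)],[np.sin(t),np.cos(t)]])
C=np.array([.5497,.049]);
for x,y,z in [(.081,.09,.048),(.081,-.09,.048),(.075,.09,.048),(.075,-.0,.048),(.075,.09,.04)]:
    q=C+R@[x,y]; print((x,y),proj(c,[*q,z]).round(1))
T=sensors.observe()["tool_pos"]
for x,y in [(.065,.013),(.065,-.013)]:
    for z in(.06,.1): print("scr",proj(c,[*(T[:2]+R@[x,y]),z]).round(1))
E
```

```text
(0.081, 0.09) [340.5 292.7]
(0.081, -0.09) [139.9 292.4]
(0.075, 0.09) [340.7 286.7]
(0.075, -0.0) [239.7 286.6]
(0.075, 0.09) [340.  281.8]
scr [334.7 284.5]
scr [337.6 316.5]
scr [303.7 284.5]
scr [300.5 316.5]
```

View pics/w4.png

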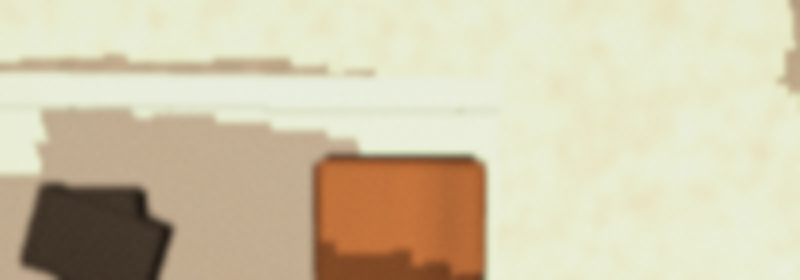

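```bash
python3 - <<'E'
from h import *
c=read_camera("wrist")
t=np.radians(-11.7); R=np.array([[np.cos(t),-np.sin(t)],[np.sin(t),np.cos(t)]])
C=np.array([.5497,.049]);
for x,y,z in [(-.081,.09,.048),(-.081,-.09,.048),(-.075,.09,.048),(-.075,0,.048)]:
    print((x,y),proj(c,[*(C+R@[x,y]),z]).round(1))
T=sensors.observe()["tool_pos"]
for x,y in [(-.065,.013),(-.065,-.013)]:
    for z in(.06,.1): print("scr",proj(c,[*(T[:2]+R@[x,y]),z]).round(1))
# measured
f=lambda U,V:(220+(U+.5)/4-.5,90+(V+.5)/4-.5)
for n,U,V,z in [("lip out +y corner",500,75,.048),("lip inner",500,108,.048),("lip inner L",0,108,.048),("scr top R",484,157,.1),("scr top L",316,157,.1),]:
    p=plane(c,*f(U,V),z)[:2]; print(n,f(U,V),p.round(4),"plate",((p-C)@R).round(4))
print("tool plate",((T[:2]-C)@R).round(4))
E
```

```text
(-0.081, 0.09) [344.7 102.6]
(-0.081, -0.09) [105.7 102.4]
(-0.075, 0.09) [344.5 110.9]
(-0.075, 0) [225.8 110.8]
scr [337.2 124.8]
scr [341.4 124.9]
scr [301.4 124.8]
scr [296.9 124.9]
lip out +y corner (344.625, 108.375) [0.4927 0.1528] plate [-0.0769  0.0901]
lip inner (344.625, 116.625) [0.4986 0.1517] plate [-0.0709  0.0902]
lip inner L (219.625, 116.625) [0.4794 0.0584] plate [-0.0708 -0.005 ]
scr top R (340.625, 128.875) [0.5054 0.1435] plate [-0.0626  0.0835]
scr top L (298.625, 128.875) [0.5004 0.1193] plate [-0.0626  0.0589]
tool plate [0.0002 0.0709]
```

The image up direction is -x here. The yaw matches the plate, and the -x lip gap reads 8 mm against the ideal 10 mm, so I'll shift 1.5 mm towards +x and lower slowly.

send_rows(motion=[[[0.0015, 0.008, 0, 0], [0.0015, 0.013, 0, 0], [0.0015, 0.016, 0, 0], [0.0015, 0.0175, 0, 0], [0.0015, 0.0175, 0, 0], [0.0015, 0.0175, 0, 0]]])

```text
time: 7.0
tool_pos: [0.5658, 0.1181, 0.1169]
tool_rot: [-1.571, 0.0, -0.204]
contact_force: [0.2, 0.7, -1.3]
opening: 0.0217
```

send_rows(motion=[[[0, 0.001, 0, 0], [0, 0.001, 0, 0], [0, 0.001, 0, 0]]])

```text
time: 7.3
tool_pos: [0.5658, 0.1181, 0.1159]
tool_rot: [-1.571, 0.0, -0.204]
contact_force: [-0.3, 0.1, -1.8]
opening: 0.0219
```

send_rows(motion=[[[0, 0.002, 0, 0], [0, 0.002, 0, 0], [0, 0.003, 0, 0], [0, 0.003, 0, 0]]])

```text
time: 7.7
tool_pos: [0.5657, 0.1181, 0.1128]
tool_rot: [-1.571, 0.0, -0.204]
contact_force: [-0.0, 0.5, -1.8]
opening: 0.0217
```

send_rows(motion=[[[0, 0.001, 0, 0], [0, 0.001, 0, 0], [0, 0.001, 0, 0]]])

```text
time: 8.0
tool_pos: [0.5658, 0.1181, 0.112]
tool_rot: [-1.571, -0.0, -0.204]
contact_force: [-0.2, 0.1, -0.1]
opening: 0.0218
```

Contact at TCP z 0.112 is as expected. I'll sweep towards -y with light pressure.

send_rows(motion=[[[0, 0.0004, -0.005, 0], [0, 0.0004, -0.014, 0], [0, 0.0004, -0.024, 0], [0, 0.0004, -0.034, 0], [0, 0.0004, -0.044, 0], [0, 0.0004, -0.054, 0], [0, 0.0004, -0.064, 0], [0, 0.0004, -0.072, 0]]])

```text
time: 8.8
tool_pos: [0.5513, 0.0467, 0.1118]
tool_rot: [-1.571, -0.001, -0.204]
contact_force: [0.8, 3.7, 3.6]
opening: 0.0219
```

```bash
python3 - <<'E'
from h import *
t=np.radians(-11.7); R=np.array([[np.cos(t),-np.sin(t)],[np.sin(t),np.cos(t)]])
T=sensors.observe()["tool_pos"]; print("plate",((T[:2]-[.5497,.049])@R).round(4)); go(*T,-11.7)
c=read_camera("wrist"); crop(c,0,0,640,400,1,"w5.png")
c=read_camera("side"); crop(c,265,165,140,125,5,"s5.png")
E
```

```text
plate [ 0.002  -0.0019]
t 8.8 pos [0.5513 0.0467 0.1118] rot [-90.   -0.  -11.7] F [0.8 3.7 3.6] open 0.0219 
shift [0. 0. 0.] twist -0.0
```

View pics/w5.png

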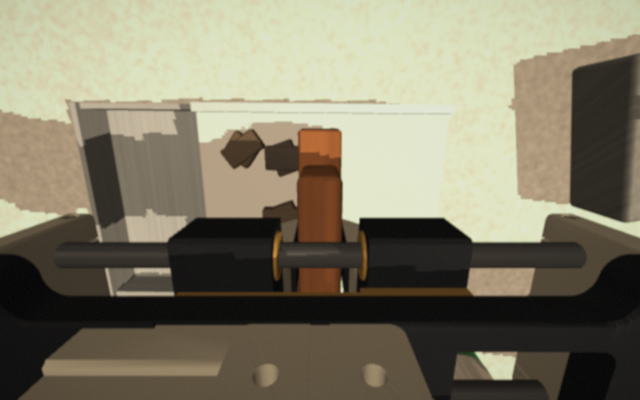

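View pics/s5.png

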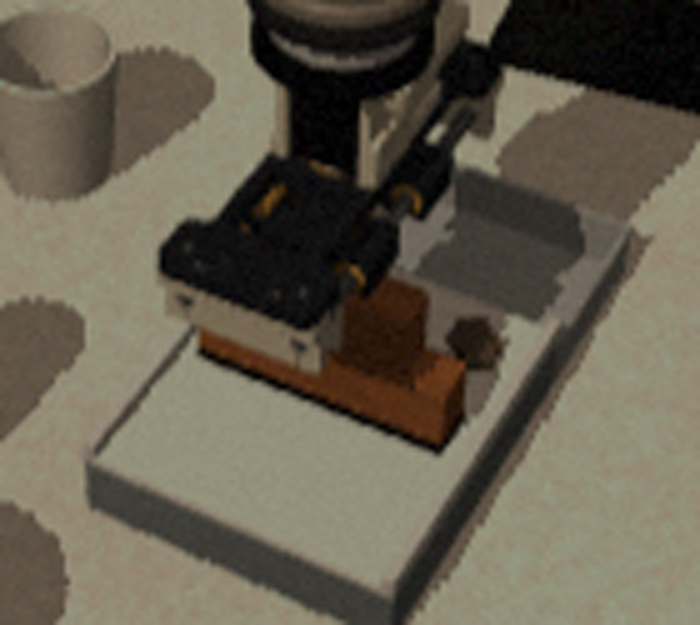

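The plate behind the blade is clean, the chips are in front of it, and the press force is about 4 N. I'll continue.

send_rows(motion=[[[0, 0.0003, -0.007, 0], [0, 0.0003, -0.016, 0], [0, 0.0003, -0.025, 0], [0, 0.0003, -0.034, 0], [0, 0.0003, -0.043, 0], [0, 0.0003, -0.052, 0], [0, 0.0003, -0.06, 0], [0, 0.0003, -0.068, 0]]])

```text
time: 9.7
tool_pos: [0.5373, -0.0208, 0.1118]
tool_rot: [-1.572, -0.001, -0.205]
contact_force: [1.0, 1.0, 3.3]
opening: 0.022
```

```bash
python3 - <<'E'
from h import *
t=np.radians(-11.7); R=np.array([[np.cos(t),-np.sin(t)],[np.sin(t),np.cos(t)]])
T=sensors.observe()["tool_pos"]; print("plate",((T[:2]-[.5497,.049])@R).round(4)); go(*T,-11.7)
c=read_camera("wrist"); crop(c,0,0,640,400,1,"w6.png")
c=read_camera("side"); crop(c,265,165,140,125,5,"s6.png")
E
```

```text
plate [ 0.002  -0.0709]
t 9.7 pos [ 0.5373 -0.0208  0.1118] rot [-90.1  -0.  -11.7] F [1.  1.  3.3] open 0.022 
shift [0. 0. 0.] twist -0.0
```

View pics/w6.png

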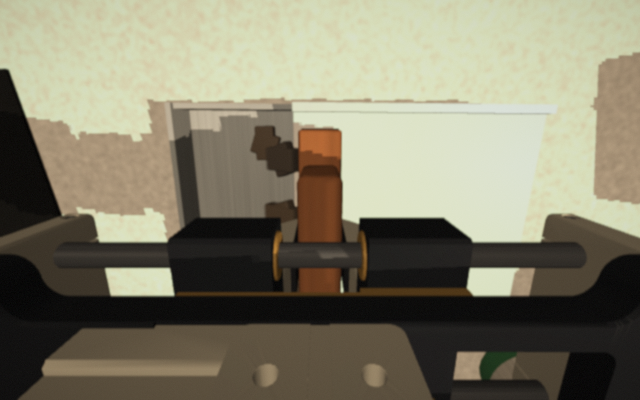

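View pics/s6.png

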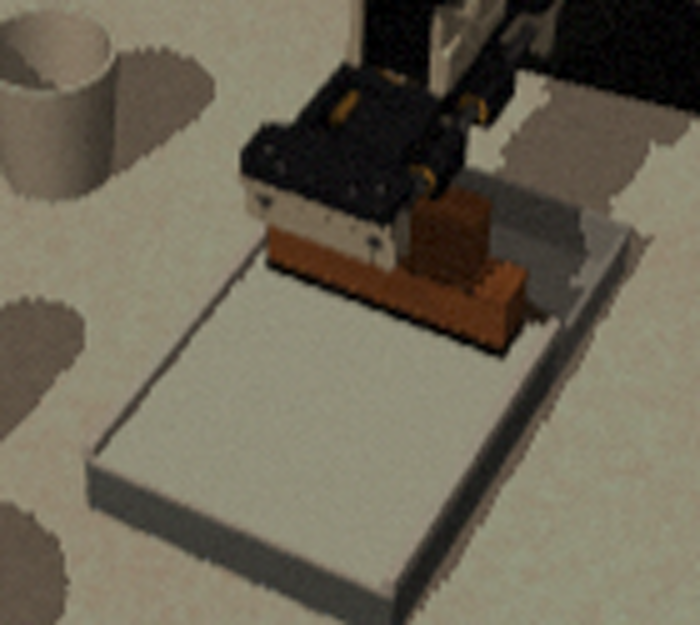

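send_rows(motion=[[[0, 0.0, -0.007, 0], [0, 0.0, -0.015, 0], [0, 0.0, -0.022, 0], [0, 0.0, -0.028, 0], [0, 0.0, -0.032, 0], [0, 0.0, -0.032, 0], [0, 0.0, -0.032, 0]]])

```text
time: 10.5
tool_pos: [0.5298, -0.0533, 0.1111]
tool_rot: [-1.573, 0.002, -0.206]
contact_force: [1.0, -0.6, -2.1]
opening: 0.0219
```

send_rows(motion=[[[0, -0.02, 0, 0], [0, -0.05, 0, 0], [0, -0.09, 0, 0], [0, -0.11, 0, 0], [0, -0.11, -0.03, 0], [0, -0.11, -0.07, 0], [0, -0.11, -0.11, 0], [0, -0.11, -0.14, 0]]])

```text
time: 11.3
tool_pos: [0.5005, -0.1917, 0.2209]
tool_rot: [-1.574, 0.003, -0.206]
contact_force: [-0.1, -0.0, -1.1]
opening: 0.0219
```

```bash
python3 - <<'E'
from h import *
go(.4597,-.2938,.15,-8)
c=read_camera("top"); crop(c,255,170,160,110,5,"t7.png")
c=read_camera("side"); crop(c,265,165,140,125,5,"s7.png")
E
```

```text
t 11.3 pos [ 0.5005 -0.1917  0.2209] rot [-90.2   0.2 -11.8] F [-0.1 -0.  -1.1] open 0.0219 
shift [-0.0188  0.0713 -0.1081] twist -3.8
```

View pics/t7.png

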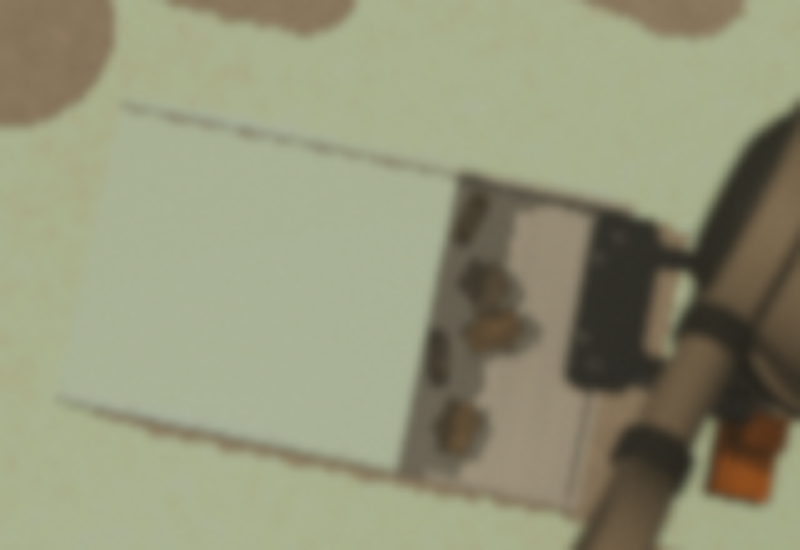

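View pics/s7.png

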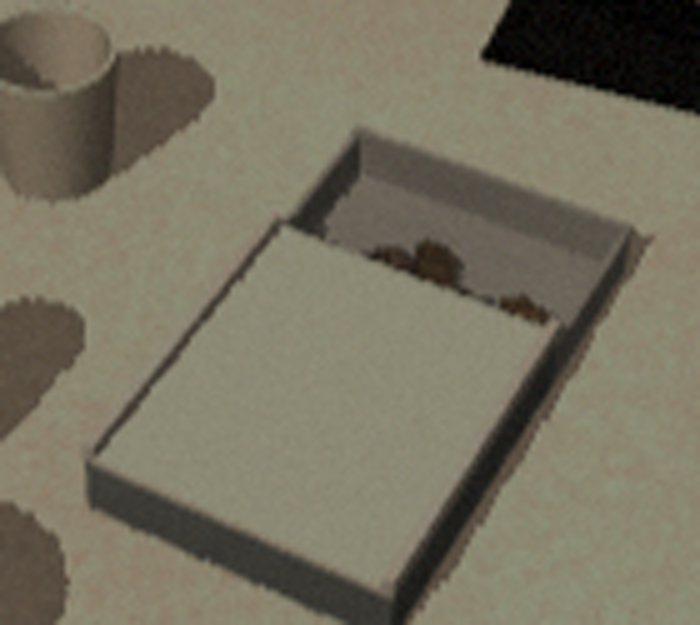

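All five chips are in the tray, two of them standing on edge against the plate wall, and the plate is bare. Now I'll return the scraper to its mat.

send_rows(motion=[[[-0.006, 0.01, -0.035, -1.5], [-0.013, 0.025, -0.07, -3], [-0.017, 0.045, -0.095, -3.8], [-0.019, 0.06, -0.108, -3.8], [-0.019, 0.071, -0.108, -3.8], [-0.019, 0.071, -0.108, -3.8], [-0.019, 0.071, -0.108, -3.8]]])

```text
time: 12.1
tool_pos: [0.4596, -0.294, 0.1504]
tool_rot: [-1.574, 0.004, -0.142]
contact_force: [0.3, -0.1, -2.0]
opening: 0.0219
```

```bash
python3 - <<'E'
from h import *
go(.459,-.297,.078,-7)
E
```

```text
t 12.1 pos [ 0.4596 -0.294   0.1504] rot [-90.2   0.2  -8.1] F [ 0.3 -0.1 -2. ] open 0.0219 
shift [ 0.0001  0.0724 -0.0028] twist -1.1
```

send_rows(motion=[[[0, 0.02, -0.003, -1], [0, 0.045, -0.003, -1], [0, 0.062, -0.003, -1], [0, 0.07, -0.003, -1], [0, 0.0725, -0.003, -1], [0, 0.0725, -0.003, -1]]])

```text
time: 12.7
tool_pos: [0.4595, -0.2971, 0.0786]
tool_rot: [-1.574, 0.003, -0.124]
contact_force: [0.2, -0.4, -1.4]
opening: 0.0217
```

send_rows(motion=[[[0, 0.001, 0, 0], [0, 0.0018, 0, 0], [0, 0.0018, 0, 0]]])

```text
time: 13.0
tool_pos: [0.4597, -0.2972, 0.0773]
tool_rot: [-1.575, 0.002, -0.124]
contact_force: [-1.0, 0.2, -2.2]
opening: 0.0216
```

send_rows(motion=[[[0, 0.001, 0, 0], [0, 0.0017, 0, 0], [0, 0.0017, 0, 0]]])

```text
time: 13.3
tool_pos: [0.4597, -0.2974, 0.076]
tool_rot: [-1.575, 0.001, -0.124]
contact_force: [-1.9, 0.3, 2.7]
opening: 0.0217
```

Contact. Releasing.

send_rows(motion=[[[0, 0, 0, 0], [0, 0, 0, 0], [0, 0, 0, 0], [0, 0, 0, 0], [0, 0, 0, 0], [0, 0, 0, 0]]], gripper=0.75)

```text
time: 13.9
tool_pos: [0.4597, -0.2974, 0.076]
tool_rot: [-1.575, 0.002, -0.124]
contact_force: [-1.0, 0.6, -0.5]
opening: 0.0649
```

send_rows(motion=[[[0, -0.01, 0, 0], [0, -0.03, 0, 0], [0, -0.07, 0, 0], [0, -0.12, 0, 0], [0, -0.17, 0, 0], [0, -0.175, 0, 0]]])

```text
time: 14.5
tool_pos: [0.4622, -0.2983, 0.2587]
tool_rot: [-1.583, -0.01, -0.124]
contact_force: [0.5, -1.1, 0.2]
opening: 0.0685
```

```bash
python3 - <<'E'
from h import *
go(.5435,.3289,.2,59.7)
c=read_camera("wrist"); crop(c,0,0,640,400,1,"w8.png")
c=read_camera("side"); crop(c,265,100,200,150,4,"s8.png")
E
```

```text
t 14.5 pos [ 0.4622 -0.2983  0.2587] rot [-90.7  -0.6  -7.1] F [ 0.5 -1.1  0.2] open 0.0685 
shift [0.0028 0.0512 0.6331] twist -66.8
```

View pics/w8.png

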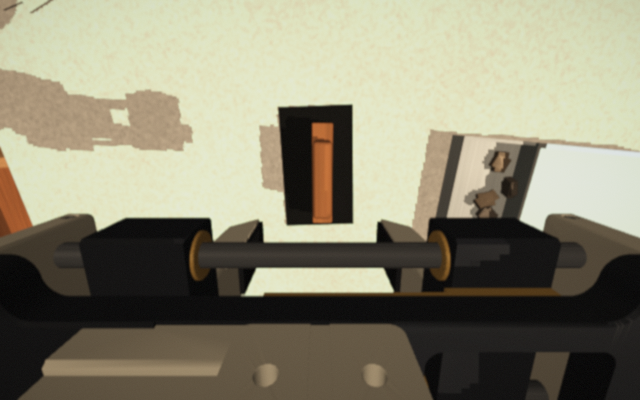

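View pics/s8.png

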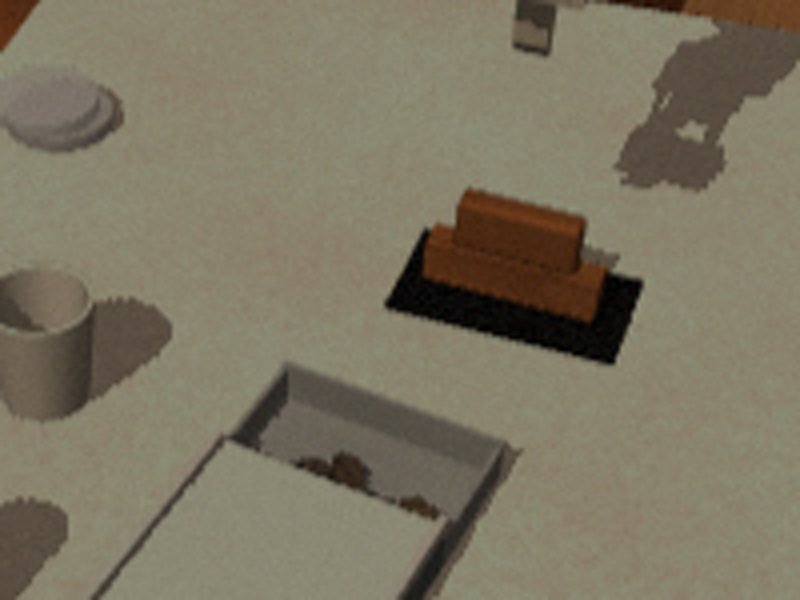

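The scraper stands upright on the mat, well inside it, and is released. Next I'll move to the selector.

send_rows(motion=[[[0, 0.01, 0.05, -8], [0, 0.01, 0.1, -16], [0, 0.01, 0.15, -24], [0, 0.01, 0.2, -32], [0, 0.01, 0.25, -40], [0, 0.01, 0.3, -48], [0, 0.01, 0.35, -56], [0, 0.01, 0.4, -66]]])

```text
time: 15.4
tool_pos: [0.5088, 0.1016, 0.2387]
tool_rot: [-1.573, 0.007, 1.009]
contact_force: [0.8, 0.6, 0.9]
opening: 0.0689
```

```bash
python3 - <<'E'
from h import *
go(.5435,.3289,.18,59.7)
E
```

```text
t 15.4 pos [0.5088 0.1016 0.2387] rot [-90.1   0.4  57.8] F [0.8 0.6 0.9] open 0.0689 
shift [0.2113 0.0569 0.0918] twist -1.9
```

send_rows(motion=[[[0.211, 0.057, 0.092, -1.9], [0.211, 0.057, 0.092, -1.9], [0.211, 0.057, 0.092, -1.9], [0.211, 0.057, 0.092, -1.9], [0.211, 0.057, 0.092, -1.9], [0.211, 0.057, 0.092, -1.9], [0.211, 0.057, 0.092, -1.9], [0.211, 0.057, 0.092, -1.9]]])

```text
time: 16.2
tool_pos: [0.5428, 0.3276, 0.1791]
tool_rot: [-1.572, 0.009, 1.042]
contact_force: [-0.2, -0.3, 0.4]
opening: 0.0692
```

```bash
python3 - <<'E'
from h import *
go(.5435,.3289,.086,59.7)
c=read_camera("wrist"); crop(c,0,0,640,400,1,"w9.png")
for z in(.088,.05):print(proj(c,(.5435,.3289,z)))
E
```

```text
t 16.2 pos [0.5428 0.3276 0.1791] rot [-90.1   0.5  59.7] F [-0.2 -0.3  0.4] open 0.0692 
shift [0.0024 0.0931 0.0001] twist -0.0
[320.42648546 207.37305337]
[320.35753731 196.41324544]
```

View pics/w9.png

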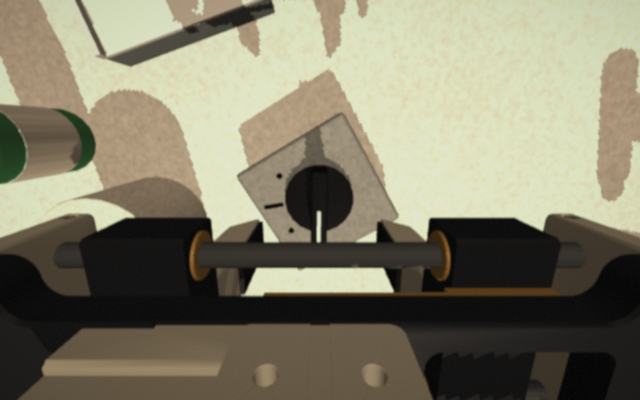

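The selector bar is vertical at u≈319, centred between the fingers. Descend and grip.

send_rows(motion=[[[0.002, 0.03, 0, 0], [0.002, 0.06, 0, 0], [0.002, 0.08, 0, 0], [0.002, 0.09, 0, 0], [0.002, 0.093, 0, 0], [0.002, 0.093, 0, 0]]])

```text
time: 16.85
tool_pos: [0.5444, 0.3279, 0.0874]
tool_rot: [-1.573, 0.008, 1.04]
contact_force: [-0.3, -0.5, 0.2]
opening: 0.0688
```

send_rows(motion=[[[0, 0, 0, 0], [0, 0, 0, 0], [0, 0, 0, 0], [0, 0, 0, 0], [0, 0, 0, 0], [0, 0, 0, 0], [0, 0, 0, 0], [0, 0, 0, 0]]], gripper=0.0, grip_force=20)

```text
time: 17.65
tool_pos: [0.5441, 0.3281, 0.0874]
tool_rot: [-1.572, 0.008, 1.04]
contact_force: [-1.2, 0.2, 1.1]
opening: 0.014
```

```bash
python3 - <<'E'
from h import *
s=sensors.observe();go(*s["tool_pos"],-20)
E
```

```text
t 17.65 pos [0.5441 0.3281 0.0874] rot [-90.1   0.5  59.6] F [-1.2  0.2  1.1] open 0.014 
shift [0. 0. 0.] twist 79.6
```

send_rows(motion=[[[0, 0, 0, 4], [0, 0, 0, 10], [0, 0, 0, 16], [0, 0, 0, 22], [0, 0, 0, 28], [0, 0, 0, 34], [0, 0, 0, 39], [0, 0, 0, 43]]])

```text
time: 18.45
tool_pos: [0.5436, 0.3288, 0.0874]
tool_rot: [-1.576, 0.005, 0.286]
contact_force: [-1.8, 2.1, 1.6]
opening: 0.014
```

```bash
python3 - <<'E'
from h import *
s=sensors.observe();go(.5441,.3281,.0874,-20);print(s["torque"])
E
```

```text
t 18.45 pos [0.5436 0.3288 0.0874] rot [-90.3   0.3  16.4] F [-1.8  2.1  1.6] open 0.014 
shift [ 0.0003 -0.     -0.0008] twist 36.4
[0.68930528 0.50349972 0.05438192]
```

send_rows(motion=[[[0, 0, 0, 5], [0, 0, 0, 11], [0, 0, 0, 17], [0, 0, 0, 23], [0, 0, 0, 29], [0, 0, 0, 34], [0, 0, 0, 36.4], [0, 0, 0, 36.4]]])

```text
time: 19.25
tool_pos: [0.5436, 0.3295, 0.0874]
tool_rot: [-1.577, 0.001, -0.349]
contact_force: [-0.7, 3.5, -0.5]
opening: 0.0138
```

send_rows(motion=[[[0, 0, 0, 0], [0, 0, 0, 0], [0, 0, 0, 0], [0, 0, 0, 0], [0, 0, 0, 0], [0, 0, 0, 0]]], gripper=0.75)

```text
time: 19.85
tool_pos: [0.5436, 0.3294, 0.0874]
tool_rot: [-1.577, 0.001, -0.349]
contact_force: [-0.8, 0.4, 0.1]
opening: 0.0577
```

send_rows(motion=[[[0, -0.01, 0, 0], [0, -0.03, 0, 0], [0, -0.07, 0, 0], [0, -0.11, 0, 0], [0, -0.13, 0, 0], [0, -0.14, 0, 0], [0, -0.14, 0, 0]]])

```text
time: 20.55
tool_pos: [0.5445, 0.3303, 0.229]
tool_rot: [-1.575, -0.001, -0.349]
contact_force: [0.1, 0.3, 0.4]
opening: 0.0689
```

```bash
python3 - <<'E'
from h import *
s=sensors.observe();go(.5441,.3281,.0874,-20)
c=read_camera("wrist"); crop(c,0,0,640,400,1,"w10.png")
c=read_camera("side"); crop(c,0,0,640,400,1,"s10.png")
c=read_camera("top"); crop(c,255,170,240,140,3,"t10.png")
E
```

```text
t 20.55 pos [0.5445 0.3303 0.229 ] rot [-90.2  -0.  -20. ] F [0.1 0.3 0.4] open 0.0689 
shift [ 0.0003  0.1416 -0.0016] twist -0.0
```

View pics/w10.png

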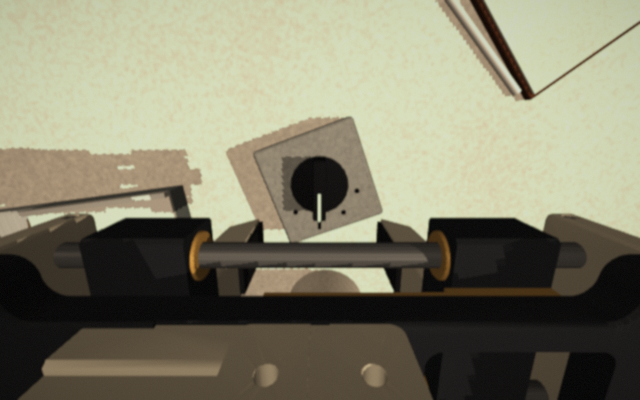

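View pics/s10.png

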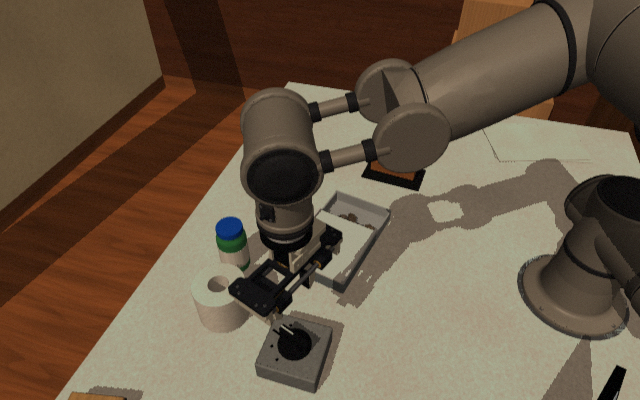

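View pics/t10.png

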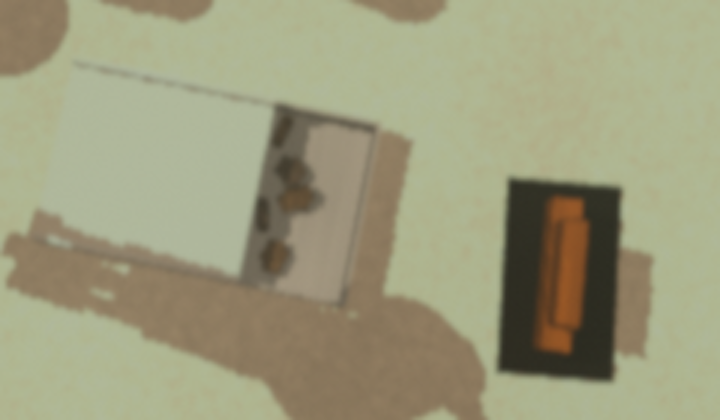

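The pointer's white line (319, 195–222) lies right on the long line mark (319,226). The chips are in the tray, the scraper stands on its mat, the bystanders have not moved, and the arm is clear. Handing in.

```bash
python3 -c "
from cell import hand_in; print(hand_in())"
```

```text
the job is handed in; nothing more can be done
None
```

I handed the job in at about 20.7 s of robot time; the hand-in reports no verdict.

- **Chips:** I wiped all five off the plate with the scraper in one light sweep. The press force was about 4 N where I read it. The last top and side pictures show the plate bare and all five in the tray. Two of them stand on edge against the plate wall, inside the tray limits as far as I can tell.
- **Scraper:** It stands upright on its mat, about 8 mm off the mat's middle, and is released.
- **Selector:** I turned it about 80° clockwise. The wrist picture shows its pointer on the long line mark after release.
- **Bystanders:** The jar and the paper roll were where they started in the last side picture. The arm hid the cup in that picture; it looked undisturbed in the side view after the scraper was put back, and no later move came near it.
- **Arm:** It ended about 14 cm above the selector, touching nothing.

The side and top cameras disagreed by about 3 mm on positions, so I averaged them. The wrist view put the blade about 2 mm off centre between the plate's lips, and I corrected that before the sweep. No check failed.

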